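Transfer weld coupons to the inspection rack in reverse order

TASK

Move the three weld test coupons from the cooling rack (three separate saddles) to the inspection rack (two long rails with brass pins) in reverse order as you see them from the robot: the coupon at the left end goes into the right-end bay, the middle one into the middle bay, the one at the right end into the left-end bay. Lay each one flat and square across both rails, centred in its bay between the pins, and let go of it.

Things in the scene. Friction and masses are not known exactly. Their poses are not given: they have to be found in the camera images.
- coupon_small: smallest, thickest of three flat steel weld test coupons: rectangular grey plate 40 mm wide (x), 80 long (y), 12 thick, with a weld bead across the top up to 2 mm higher; loose, about 0.3 kg. Origin: centre of underside, z up. Starts flat on saddle_a, its length across the row; grip its two long edges from above.
- coupon_middle: middle-sized of three flat steel weld test coupons: rectangular grey plate 50 mm wide (x), 100 long (y), 10 thick, with a weld bead across the top up to 2 mm higher; loose, about 0.4 kg. Origin: centre of underside, z up. Starts flat on saddle_b, its length across the row; grip its two long edges from above.
- coupon_large: largest, thinnest of three flat steel weld test coupons: rectangular grey plate 60 mm wide (x), 120 long (y), 8 thick, with a weld bead across the top up to 2 mm higher; loose, about 0.45 kg. Origin: centre of underside, z up. Starts flat on saddle_c, its length across the row; grip its two long edges from above.
- saddle_a: fixed steel saddle on the cooling rack under coupon_small at the start (all three saddles are alike and mostly hidden by the coupons): a U, 66 mm in x, 34 in y, 40 high, with 3 mm floor and two flanges 6 mm thick at x = +-30 mm, on whose tops the coupon lies. Origin: centre of its underside, 6 mm above the table; axes as the cooling rack's.
- saddle_b: fixed steel saddle on the cooling rack under coupon_middle at the start (all three saddles are alike and mostly hidden by the coupons): a U, 66 mm in x, 34 in y, 40 high, with 3 mm floor and two flanges 6 mm thick at x = +-30 mm, on whose tops the coupon lies. Origin: centre of its underside, 6 mm above the table; axes as the cooling rack's.
- saddle_c: fixed steel saddle on the cooling rack under coupon_large at the start (all three saddles are alike and mostly hidden by the coupons): a U, 66 mm in x, 34 in y, 40 high, with 3 mm floor and two flanges 6 mm thick at x = +-30 mm, on whose tops the coupon lies. Origin: centre of its underside, 6 mm above the table; axes as the cooling rack's.
- cooling_rack: rack that holds the coupons at the start: fixed dark base plate 120 (x) by 280 (y) by 6 mm with three saddles at x = 0, y = -90, 0, +90 mm, in any order. Coupon undersides are 46 mm above the table. Origin: centre of the plate's underside, on the table; y runs along the row to the robot's left (within 0.15 rad), x away from the robot.
- inspection_rack: empty rack: fixed light grey base plate, size as the other's; two rails 10 mm wide along y at x = +-30 mm, tops 40 mm above the table. Brass pins (7 mm thick, 12 high) on the rails at y = -135, -45, 45, 135 mm part three bays centred at x = 0, y = -90, 0, 90; coupons lie along x. Origin and axes as the cooling rack's; either rack may be the nearer.
Mind the look-alikes: they are no part of the job. What is shaped like the coupon_middle but orange is not meant.

How it is judged:
By the outcome, as a careful person would: the job done as asked, in the order asked, and still so for the second after the job is handed in, with the robot touching nothing.
It also fails if it takes over 77 s, if anything falls off the work surface, if the arm or the gripper's body presses on something with over 40 N, if the wrist force passes 120 N, or if a joint passes its speed limit or range.

ROBOT

A 6-joint arm with a two-finger parallel gripper is mounted at the origin on a cart in front of the work surface, level with it; the furniture and walls round the work are solid. World frame = base frame: x ahead of the robot, y to its left, z up, the work surface at z = 0. Lengths are in m, angles in rad, forces in N, time in s.
With the tool pointing down it reaches from about 0.375 to 0.925 m from the base axis. Payload 5.7 kg.
Tool frame: the origin (TCP) lies midway between the tips of the shut fingers; the grasp point (between the pads) lies 19 mm behind it (pinch_z is the distance from the TCP to the grasp point, in m); z points along the fingers, y is the line along which they close (so a half turn about z gives the same grasp; the last joint's range is limited). The gripper opens to 85 mm and grips with 20 to 120 N. Pads are 22 mm wide; open, the fingers measure 114 mm over their backs; the gripper's body (76 mm by 85 mm) begins 54 mm behind the grasp point. The pads swing forward as they close: fully open they stand 13 mm farther back than shut.
Start: joints at [-1.222, 0.359, 1.51, -0, 1.272, -0.115], TCP at [0.268, -0.537, 0.231] pointing down, gripper open.
Joint ranges: [-2.97, 2.97], [-1.01, 2.36], [0.21, 2.38], [-0.96, 4.11], [0.2, 2.71], [-2.98, 2.98]. Speed limits (rad/s): [2.39, 2.39, 3.14, 3.14, 3.14, 3.14].

INTERFACE

Orientations are given as a unit quaternion [w, x, y, z].
In Python, from bench import * gives the robot as it stands. The module is installed in compiled form; this text tells all that it offers.
- The arm moves only by the shell command python3 -m pendant 'ROWS'. ROWS is a JSON object whose one key "commands" holds a list of rows, each an object with "delta_pos": the shift along the tool's x, y, z in units of 25 mm (1.0 is 25 mm), a list of three; "rot": the turn, a rotation vector about the tool's x, y, z in units of 6 degrees (1.0 is 6 degrees), a list of three; "claw": the opening, from -1 (shut) to 1 (fully open). In form: {"commands": [{"delta_pos": [dx, dy, dz], "rot": [wx, wy, wz], "claw": claw}, ...]}. A call has 1 to 12 rows; each row is the pose to reach, as a shift and turn from the pose commanded when the call began, along the tool's axes at that moment; what a row does not reach only later rows make up. A row lasts 1/10 s, in which the tool goes at most 50 mm and 8.59 degrees, less where a joint would pass 70% of its speed; a pose out of reach is approached as far as the arm can. A call with a gripper value outside its range is refused whole. The fingers move at their own pace and stop on an object; the grip force is fixed at half the most. Time passes only in rows, so rows that repeat a pose let the fingers close. It gives the time, the measured TCP pose, the force, the opening and the grip force at its end, in the units of the state.
- sense(): the state, without advancing time (a new reading comes with each control period).
- read_camera(name): name is "scene" or "top" or "wrist"; returns (picture, depth): 480x640x3 uint8, red, green, blue; 480x640 float32, m along the optical axis (not along the pixel's ray), 0 where there is no reading.
- calibration(name): a dict with "fov_y" (degrees; the focal length in pixels is half the picture's height over the tangent of half this angle, whatever the lens; pixels are square), "cx", "cy" (the principal point, pixels), "world_from_camera" (4x4, takes a point from camera to world coordinates); the wrist camera has in their place "T_tool_cam" (4x4, takes a point from camera to tool coordinates, whose origin is the TCP and whose axes are the flange's). Camera axes: x right, y down, z forward; pixel columns grow to the right and rows downward; lengths in m; the calibration is good to about 2 mm. A picture is of the moment at which its call begins: read the wrist's pose just before it. calibration takes no time and is no camera call.
- hand_in(): hands the job in; it is judged then, once.
The state is a dict: "clock": time; "qpos": joint angles; "qd": joint speeds; "effort": joint torques, N m; "eef_pos": TCP position; "orientation": TCP orientation; "contact_force": force on the tool from outside, world axes, zero at the start; "moment": the same for the moment, N m; "gripper_width": finger opening in m; "grasp_force": force on a finger pad.
Only numpy, scipy, OpenCV 4.12 (cv2) and the standard library are available. Lean on these libraries where they do the work, as an engineer would, in place of code of your own. Each camera call takes 0.05 s, during which the arm holds its last target. There are 200 camera calls.

## Working session

There is one attempt and no reset: what is moved stays moved. The work goes in short steps, Python scripts to look and compute and a shell command to move; the robot and the scene stay as the last step left them, time stands still between calls to the robot, and variables do not carry over. Pictures are saved under pics/ and viewed, at most 17 in all, crops included, and the job is handed in when it is done.

```bash
mkdir -p pics; python3 - <<'E'
from bench import *
import cv2,numpy as np
s=sense();print(s)
for n in("scene","top"):
    p,d=read_camera(n);cv2.imwrite(f"pics/{n}0.png",p[:,:,::-1]);np.save(f"{n}0.npy",d);c=calibration(n);print(n,c,(d>0).mean())
print(calibration("wrist"))
E
```

```text
{'clock': 0.0, 'qpos': array([-1.22209425e+00,  3.59507312e-01,  1.51145949e+00,  6.64712948e-06,
        1.27247389e+00, -1.15093272e-01]), 'qd': array([-0.00025929,  0.00044921, -0.00072665, -0.00014857, -0.0012157 ,
       -0.00018114]), 'effort': array([-1.31389017e-03, -5.27612829e+01, -2.78621954e+01,  1.43510379e-04,
        1.37356823e-02,  2.97271515e-05]), 'eef_pos': array([ 0.26817058, -0.53596878,  0.2304419 ]), 'orientation': array([-9.18094089e-04,  9.73231825e-01,  2.29823760e-01, -1.04530145e-04]), 'contact_force': array([0.64367484, 0.1091642 , 0.42467927]), 'moment': array([0.03095167, 0.02954978, 0.0141248 ]), 'grasp_force': 0.0, 'gripper_width': 0.08517949657651351}
scene {'fov_y': 46.87162734815464, 'cx': 322.33184598128713, 'cy': 239.13608302571697, 'world_from_camera': array([[-0.71094973, -0.3940821 ,  0.58245153,  0.01795296],
       [-0.70317421,  0.40993292, -0.58094839,  0.71829386],
       [-0.0098247 , -0.82259   , -0.56855006,  0.65149807],
       [ 0.        ,  0.        ,  0.        ,  1.        ]])} 0.9962890625
top {'fov_y': 54.410121073215976, 'cx': 321.8595220474591, 'cy': 239.48647217403422, 'world_from_camera': array([[ 0.02322588, -0.99059135,  0.13486785,  0.50111596],
       [-0.99958839, -0.02528279, -0.01355843,  0.12506043],
       [ 0.0168407 , -0.13449743, -0.99077083,  0.97731516],
       [ 0.        ,  0.        ,  0.        ,  1.        ]])} 0.9961360677083333
{'fov_y': 64.60106616791406, 'cx': 320.7331457250466, 'cy': 236.15819021203677, 'T_tool_cam': array([[ 9.89149593e-04, -9.51340731e-01, -3.08139312e-01,
         7.82236545e-02],
       [ 9.99999464e-01,  8.47180562e-04,  5.94509305e-04,
         5.89610560e-04],
       [-3.04531281e-04, -3.08139735e-01,  9.51341059e-01,
        -1.42379725e-01],
       [ 0.00000000e+00,  0.00000000e+00,  0.00000000e+00,
         1.00000000e+00]])}
```

View pics/top0.png

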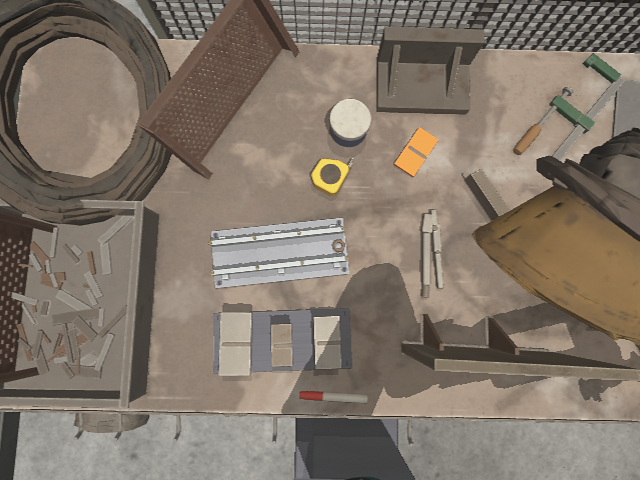

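View pics/scene0.png

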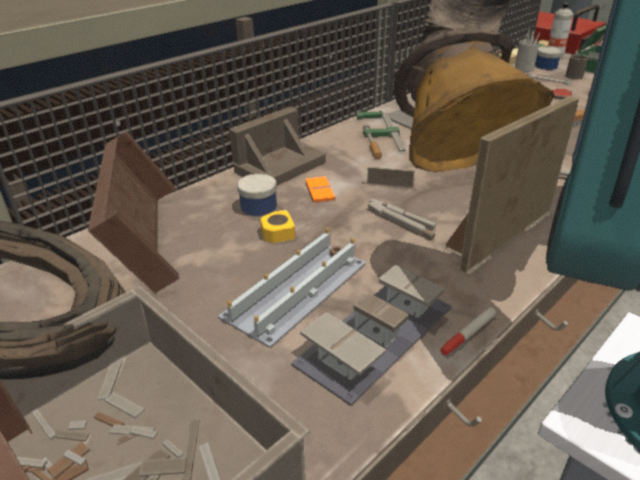

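The top view shows the cooling rack near the robot: large at the left (235,343), small in the middle (282,344), middle-sized at the right (327,342). The inspection rack is beyond it at (280,252), with a brown ring lying near its right bay (338,246). An orange decoy sits at (415,152), and a tall wall stands at the right (400-640,355), between the arm and the work.

```bash
cat > h.py <<'E'
import numpy as np,cv2
from bench import *
def cam(n,s=None):
    c=calibration(n);f=240/np.tan(np.radians(c["fov_y"]/2))
    if n=="wrist":
        from scipy.spatial.transform import Rotation as R
        q=s["orientation"];T=np.eye(4);T[:3,:3]=R.from_quat([q[1],q[2],q[3],q[0]]).as_matrix();T[:3,3]=s["eef_pos"];T=T@c["T_tool_cam"]
    else:T=c["world_from_camera"]
    return f,c["cx"],c["cy"],T
def ray(C,uv):
    f,cx,cy,T=C;uv=np.atleast_2d(uv).astype(float)
    return T[:3,3],np.c_[(uv-[cx,cy])/f,np.ones(len(uv))]@T[:3,:3].T
def onplane(C,uv,z):
    o,d=ray(C,uv);return o+d*((z-o[2])/d[:,2])[:,None]
def cloud(C,d):
    v,u=np.mgrid[:480,:640];o,r=ray(C,np.c_[u.ravel(),v.ravel()])
    return (o+r*d.reshape(-1,1)).reshape(480,640,3)
E
python3 - <<'E'
from h import *
C=cam("top");P=cloud(C,np.load("top0.npy"));Q=cloud(cam("scene"),np.load("scene0.npy"))
np.set_printoptions(precision=4,suppress=True)
for n,u,v in [("large",235,330),("large",235,360),("small",282,335),("mid",327,330),("plate",258,345),("insp plate",280,257),("rail1",300,237),("rail2",300,263),("ring",338,241),("wall",500,360),("wall",430,352),("wall",600,370),("table",380,230),("box edge",140,300),("tray R",205,170)]:
    print(n,P[v,u])
for n,u,v in [("wall top",575,100),("wall top L",480,145),("large",340,340),("small",385,310),("mid",410,280)]: print(n,Q[v,u])
img=cv2.imread("pics/top0.png");cv2.imwrite("pics/top0c.png",cv2.resize(img[200:390,200:360],None,fx=4,fy=4,interpolation=cv2.INTER_CUBIC)[:600])
# heights over 0.08 max
m=(P[:,:,2]>.09);ys=P[m]
for x0 in np.arange(.1,.9,.1):
    print(round(x0,1),[round(float(P[...,2][(P[...,0]>x0)&(P[...,0]<x0+.1)&(P[...,1]>y)&(P[...,1]<y+.1)].max(initial=-1)),2) for y in np.arange(-.5,.7,.1)])
E
```

```text
large [0.4454 0.277  0.0524]
large [0.3887 0.274  0.0537]
small [0.4384 0.1849 0.0609]
mid [0.4496 0.0984 0.0567]
plate [0.4136 0.2366 0.0057]
insp plate [0.594  0.198  0.0082]
rail1 [0.6357 0.1574 0.0184]
rail2 [0.579  0.1547 0.051 ]
ring [0.6293 0.0784 0.0188]
wall [ 0.4203 -0.1647  0.2419]
wall [ 0.4236 -0.0725  0.1754]
wall [ 0.4117 -0.3048  0.2668]
table [ 0.6579 -0.0115 -0.0018]
box edge [0.4988 0.4564 0.0748]
tray R [0.7646 0.3541 0.0483]
wall top [ 0.3988 -0.3535  0.2608]
wall top L [ 0.4246 -0.0557  0.259 ]
large [0.423  0.2794 0.0549]
small [0.4148 0.1839 0.0583]
mid [0.4354 0.0914 0.0542]
0.1 [-1.0, -1.0, -1.0, -0.14, -0.14, -0.02, -0.02, -1.0, -1.0, -1.0, -1.0, -1.0]
0.2 [0.01, 0.01, 0.01, 0.01, 0.0, 0.25, 0.01, 0.01, 0.01, 0.01, 0.01, 0.0]
0.3 [0.01, 0.27, 0.27, 0.01, 0.01, 0.06, 0.06, 0.06, 0.06, 0.12, 0.12, 0.12]
0.4 [0.02, 0.3, 0.31, 0.27, 0.28, 0.06, 0.06, 0.06, 0.06, 0.12, 0.04, 0.04]
0.5 [-1.0, 0.35, 0.32, 0.3, 0.02, 0.05, 0.98, 0.05, 0.05, 0.12, 0.04, 0.05]
0.6 [-1.0, 0.36, 0.36, 0.28, 0.02, 0.05, 0.05, 0.05, 0.05, 0.12, 0.13, 0.17]
0.7 [-1.0, 0.33, 0.33, 0.05, 0.01, 0.04, 0.04, 0.01, 0.16, 0.18, 0.13, 0.17]
0.8 [0.03, 0.03, 0.02, 0.02, 0.02, 0.07, 0.06, 0.01, 0.17, 0.18, 0.06, 0.16]
```

View pics/top0c.png

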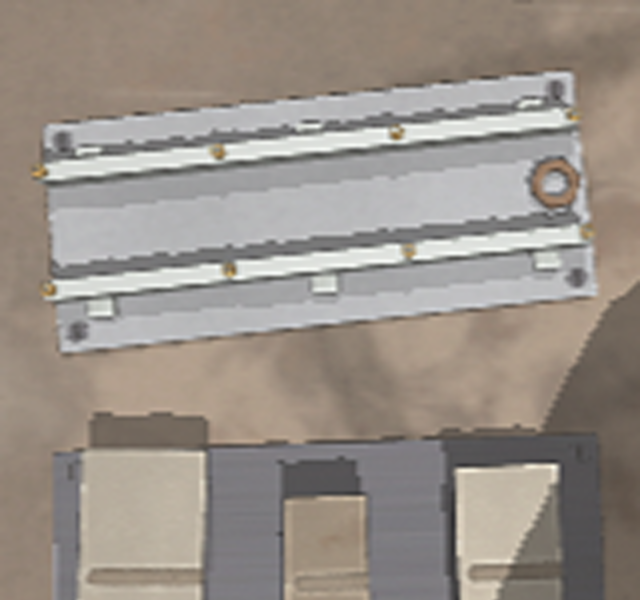

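The ring lies on the base plate (z≈0.019), below the rail tops, so it's harmless. The wall's top edge is at 0.26–0.28, so I'll go up and over it.

```bash
python3 -m pendant '{"commands":[{"delta_pos":[0,0,-2.2],"rot":[0,0,0],"claw":1},{"delta_pos":[0,0,-4.4],"rot":[0,0,0],"claw":1},{"delta_pos":[0,0,-5.4],"rot":[0,0,0],"claw":1},{"delta_pos":[0,0,-5.4],"rot":[0,0,0],"claw":1},{"delta_pos":[11.8,-9.2,-5.4],"rot":[0,0,3.8],"claw":1},{"delta_pos":[11.8,-9.2,-5.4],"rot":[0,0,3.8],"claw":1},{"delta_pos":[11.8,-9.2,-5.4],"rot":[0,0,3.8],"claw":1},{"delta_pos":[11.8,-9.2,-5.4],"rot":[0,0,3.8],"claw":1},{"delta_pos":[11.8,-9.2,-5.4],"rot":[0,0,3.8],"claw":1},{"delta_pos":[11.8,-9.2,-5.4],"rot":[0,0,3.8],"claw":1},{"delta_pos":[11.8,-9.2,-5.4],"rot":[0,0,3.8],"claw":1},{"delta_pos":[11.8,-9.2,-5.4],"rot":[0,0,3.8],"claw":1}]}'
```

```text
clock: 1.3
eef_pos: [0.4296, -0.1951, 0.3652]
orientation: [-0.001, 0.999, 0.034, -0.001]
contact_force: [0.7, -0.4, -1.0]
gripper_width: 0.0853
grasp_force: 0.0
```

```bash
python3 -m pendant '{"commands":[{"delta_pos":[1.8,-14.9,0],"rot":[0,0,0],"claw":1},{"delta_pos":[1.8,-14.9,0],"rot":[0,0,0],"claw":1},{"delta_pos":[1.8,-14.9,0],"rot":[0,0,0],"claw":1},{"delta_pos":[1.8,-14.9,0],"rot":[0,0,0],"claw":1},{"delta_pos":[1.8,-14.9,0],"rot":[0,0,0],"claw":1},{"delta_pos":[1.8,-14.9,0],"rot":[0,0,0],"claw":1},{"delta_pos":[1.8,-14.9,0],"rot":[0,0,0],"claw":1},{"delta_pos":[1.8,-14.9,0],"rot":[0,0,0],"claw":1},{"delta_pos":[1.8,-14.9,0],"rot":[0,0,0],"claw":1},{"delta_pos":[1.8,-14.9,0],"rot":[0,0,0],"claw":1}]}'
cat > snap.py <<'E'
import sys;from h import *
k=sys.argv[1]
s=sense();p,d=read_camera("wrist");cv2.imwrite(f"pics/w{k}.png",p[:,:,::-1]);np.savez(f"w{k}.npz",d=d,p=s["eef_pos"],q=s["orientation"])
print(s["eef_pos"],s["orientation"],np.abs(s["qd"]).max())
E
python3 snap.py 1
python3 -m pendant '{"commands":[{"delta_pos":[6,0,0],"rot":[0,0,0],"claw":1},{"delta_pos":[6,0,0],"rot":[0,0,0],"claw":1},{"delta_pos":[6,0,0],"rot":[0,0,0],"claw":1},{"delta_pos":[6,0,0],"rot":[0,0,0],"claw":1},{"delta_pos":[6,0,0],"rot":[0,0,0],"claw":1},{"delta_pos":[6,0,0],"rot":[0,0,0],"claw":1}]}'
python3 snap.py 2
```

```text
clock: 2.3
eef_pos: [0.449, 0.1757, 0.3652]
orientation: [0.0, 0.999, 0.034, -0.001]
contact_force: [0.3, -0.1, 0.2]
gripper_width: 0.0855
grasp_force: 0.0
[0.44901282 0.17569776 0.36521054] [ 4.99829969e-04  9.99428429e-01  3.37854404e-02 -1.05308301e-03] 0.032742791285336206
clock: 2.95
eef_pos: [0.5984, 0.1843, 0.3662]
orientation: [0.0, 0.999, 0.032, -0.001]
contact_force: [-0.4, -0.4, 0.3]
gripper_width: 0.0858
grasp_force: 0.0
[0.5984302  0.18432945 0.36615708] [ 8.59105187e-05  9.99481376e-01  3.21949889e-02 -6.73762730e-04] 0.0220953921391008
```

View pics/w1.png

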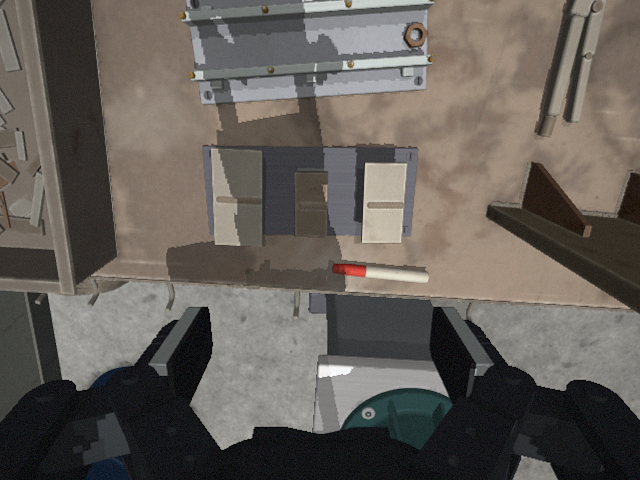

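View pics/w2.png

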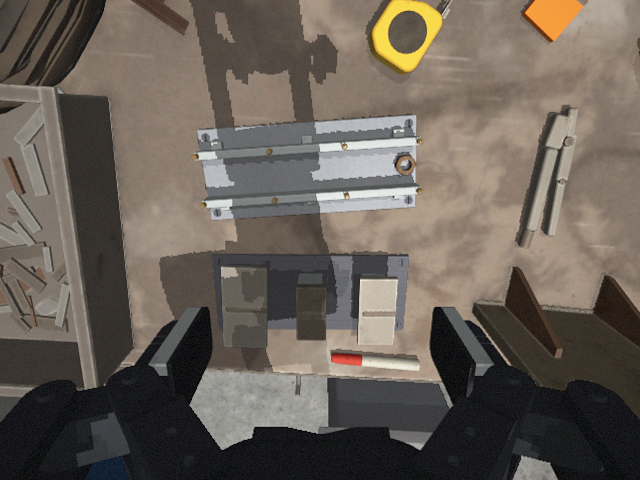

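w1 shows large (238,197), small (311,204) and middle (384,203) unobstructed. w2 shows all eight brass pins (196,156)…(418,190) and the ring at (405,164) on the base plate between the rails. I'll triangulate coupon corners and pins from these two views.

```bash
cat > meas.py <<'E'
from h import *
np.set_printoptions(precision=4,suppress=True)
V={}
for k in"12":
    z=np.load(f"w{k}.npz");C=cam("wrist",dict(orientation=z["q"],eef_pos=z["p"]));V[k]=(cv2.imread(f"pics/w{k}.png"),cloud(C,z["d"]),C)
def tri(uv1,uv2):
    a,d=ray(V["1"][2],uv1);b,e=ray(V["2"][2],uv2);out=[]
    for i in range(len(d)):
        M=np.c_[d[i],-e[i]];t=np.linalg.lstsq(M,b-a,rcond=None)[0];out.append((a+d[i]*t[0]+b+e[i]*t[1])/2)
    return np.array(out)
guess={"large":(.42,.277),"small":(.425,.184),"mid":(.435,.095)}
for n,(gx,gy) in guess.items():
    cen={}
    for k,(im,P,C) in V.items():
        m=((abs(P[...,2]-.055)<.017)&(abs(P[...,0]-gx)<.08)&(abs(P[...,1]-gy)<.046)).astype(np.uint8)
        m=cv2.morphologyEx(m,cv2.MORPH_OPEN,np.ones((5,5)))
        c=max(cv2.findContours(m,0,2)[0],key=cv2.contourArea)
        top=.046+{"large":.008,"small":.012,"mid":.010}[n]
        w=onplane(C,c[:,0],top)[:,:2]
        r=cv2.minAreaRect((w*1e3).astype(np.float32));bp=cv2.boxPoints(r)
        # yaw of long side relative to world x
        e=[bp[1]-bp[0],bp[2]-bp[1]];L=max(e,key=np.linalg.norm);L=L*np.sign(L[0])
        cen[k]=np.array(cv2.minAreaRect(c)[0])
        print(n,k,"centre",np.array(r[0]),"size",np.sort(r[1]),"yaw",np.arctan2(L[1],L[0]),"depth z",np.median(P[m>0][:,2]))
    print("  tri",tri([cen["1"]],[cen["2"]]))
pins={}
for k,(im,P,C) in V.items():
    h=cv2.cvtColor(im,cv2.COLOR_BGR2HSV);m=cv2.inRange(h,(8,90,40),(30,255,255))
    W=(abs(P[...,0]-.6)<.1)&(abs(P[...,1]-.185)<.16);m[~W]=0
    n,_,st,ce=cv2.connectedComponentsWithStats(m);idx=[i for i in range(1,n) if st[i,4]>=6];print(k,[(ce[i].round(1).tolist(),int(st[i,4])) for i in idx])
E
python3 meas.py
```

```text
large 1 centre [420.8259 274.4725] size [ 60.6586 120.3443] yaw 0.020658173 depth z 0.05388690642784477
large 2 centre [422.0909 274.7429] size [ 60.4245 122.6032] yaw 0.008023681 depth z 0.05400586996721968
  tri [[0.4221 0.2759 0.0493]]
small 1 centre [421.0727 185.0638] size [39.7157 81.2244] yaw 0.05174759 depth z 0.05792645221545073
small 2 centre [423.3849 185.7129] size [39.27   85.6492] yaw 0.06886767 depth z 0.057960672915058686
  tri [[0.4205 0.1852 0.0507]]
mid 1 centre [427.8925  97.5414] size [50.7743 99.6445] yaw 0.06438437 depth z 0.05596953289136131
mid 2 centre [429.0978  97.5067] size [ 50.7581 100.8317] yaw 0.06473957 depth z 0.05602286575621254
  tri [[0.4288 0.0963 0.0527]]
1 [([348.2, 3.4], 26), ([265.3, 9.7], 23), ([181.9, 15.1], 37), ([415.4, 34.5], 253), ([431.7, 58.4], 33), ([350.5, 63.9], 21), ([271.5, 70.3], 15), ([191.0, 74.9], 31)]
2 [([420.0, 141.0], 25), ([343.9, 146.1], 14), ([269.1, 150.8], 16), ([194.5, 156.5], 28), ([405.0, 164.0], 186), ([419.3, 190.5], 23), ([346.2, 194.2], 11), ([274.5, 199.9], 19), ([202.5, 205.1], 28)]
```

```bash
cat >> meas.py <<'E'
print("----")
a=[(348.2,3.4),(265.3,9.7),(181.9,15.1),(431.7,58.4),(350.5,63.9),(271.5,70.3),(191,74.9)]
b=[(343.9,146.1),(269.1,150.8),(194.5,156.5),(419.3,190.5),(346.2,194.2),(274.5,199.9),(202.5,205.1)]
T=tri(a,b);print(T);
loc=np.array([(30,-45),(30,45),(30,135),(-30,-135),(-30,-45),(-30,45),(-30,135)])/1e3
for w in (T[:,:2],onplane(V["1"][2],a,.047)[:,:2],onplane(V["2"][2],b,.047)[:,:2]):
    A=loc-loc.mean(0);B=w-w.mean(0);U,S,Vt=np.linalg.svd(A.T@B);R=(U@Vt).T;t=w.mean(0)-R@loc.mean(0);yaw=np.arctan2(R[1,0],R[0,0])
    print("rack",t,"yaw",yaw,"res",np.abs(w-(loc@R.T+t)).max(),"bays right,mid,left",[(t+R@[0,y]).round(4).tolist() for y in(-.09,0,.09)])
P=V["2"][1]
for n,u,v in[("rail",310,146),("rail",310,148),("rail",310,196),("rail",310,198)]:print(n,P[v,u])
E
python3 meas.py | sed '1,/----/d'
```

```text
[[0.6408 0.158  0.042 ]
 [0.6292 0.2474 0.0397]
 [0.617  0.3364 0.0437]
 [0.5934 0.0601 0.0429]
 [0.582  0.1499 0.0389]
 [0.5691 0.239  0.0399]
 [0.5577 0.3284 0.0447]]
rack [0.6053 0.1985] yaw 0.13359676216286373 res 0.0005888836775038014 bays right,mid,left [[0.6173, 0.1093], [0.6053, 0.1985], [0.5933, 0.2877]]
rack [0.6045 0.1979] yaw 0.13261786578340204 res 0.0009424075365603302 bays right,mid,left [[0.6164, 0.1087], [0.6045, 0.1979], [0.5926, 0.2871]]
rack [0.6062 0.1986] yaw 0.13474549235474081 res 0.0011642633188544416 bays right,mid,left [[0.6183, 0.1094], [0.6062, 0.1986], [0.5941, 0.2878]]
rail [0.638  0.1988 0.0391]
rail [0.6357 0.1986 0.0396]
rail [0.5769 0.1953 0.0397]
rail [0.5744 0.1951 0.04  ]
```

```bash
cat > go.py <<'E'
import sys;from h import *
from scipy.spatial.transform import Rotation as R
s=sense();q=s["orientation"];A=R.from_quat([q[1],q[2],q[3],q[0]])
for a in sys.argv[1:]:
    x,y,z,w=map(float,a.split(","))
    B=R.from_matrix([[np.cos(w),np.sin(w),0],[np.sin(w),-np.cos(w),0],[0,0,-1]])
    print((A.inv().apply(np.array([x,y,z])-s["eef_pos"])/.025).round(2),(np.degrees((A.inv()*B).as_rotvec())/6).round(2))
E
python3 go.py .421,.2745,.12,.018 .421,.2745,.026,.018
```

```text
[-6.83 -4.05  9.87] [0.   0.01 0.45]
[-6.83 -4.05 13.63] [0.   0.01 0.45]
```

```bash
python3 -m pendant '{"commands":[{"delta_pos":[-6.83,-4.05,2],"rot":[0,0,0.45],"claw":1},{"delta_pos":[-6.83,-4.05,4],"rot":[0,0,0.45],"claw":1},{"delta_pos":[-6.83,-4.05,6],"rot":[0,0,0.45],"claw":1},{"delta_pos":[-6.83,-4.05,8],"rot":[0,0,0.45],"claw":1},{"delta_pos":[-6.83,-4.05,9.87],"rot":[0,0,0.45],"claw":1},{"delta_pos":[-6.83,-4.05,9.87],"rot":[0,0,0.45],"claw":1},{"delta_pos":[-6.83,-4.05,9.87],"rot":[0,0,0.45],"claw":1},{"delta_pos":[-6.83,-4.05,9.87],"rot":[0,0,0.45],"claw":1},{"delta_pos":[-6.83,-4.05,9.87],"rot":[0,0,0.45],"claw":1}]}'
python3 snap.py 3; python3 go.py .421,.2745,.026,.018
```

```text
clock: 3.9
eef_pos: [0.4222, 0.2753, 0.1207]
orientation: [-0.0, 1.0, 0.01, 0.0]
contact_force: [0.9, -0.2, 0.7]
gripper_width: 0.0855
grasp_force: 0.0
[0.42223666 0.27528684 0.12071166] [-2.32123046e-05  9.99951782e-01  9.81675033e-03  2.55539120e-04] 0.05717946688699029
[-0.13  0.05  3.83] [-0.01 -0.03  0.01]
```

View pics/w3.png

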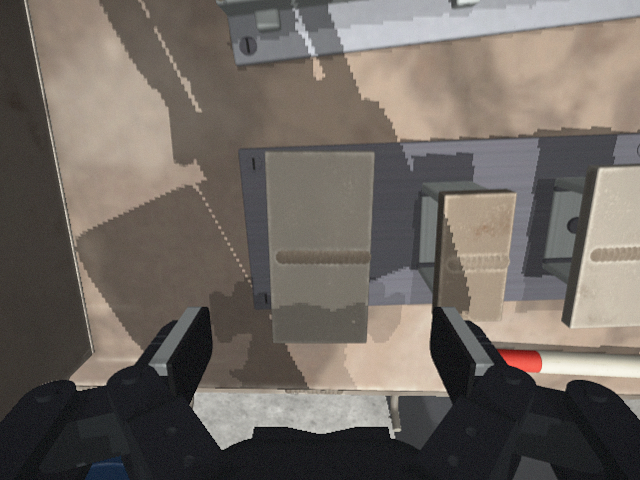

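w3: the large coupon is centred between the pads (bead at 322,257), with the right finger clear of the small coupon (440,250). Descend and grip.

```bash
python3 -m pendant '{"commands":[{"delta_pos":[-0.1,0.05,1.3],"rot":[0,0,0],"claw":1},{"delta_pos":[-0.1,0.05,2.6],"rot":[0,0,0],"claw":1},{"delta_pos":[-0.1,0.05,3.83],"rot":[0,0,0],"claw":1},{"delta_pos":[-0.1,0.05,3.83],"rot":[0,0,0],"claw":1},{"delta_pos":[-0.1,0.05,3.83],"rot":[0,0,0],"claw":0},{"delta_pos":[-0.1,0.05,3.83],"rot":[0,0,0],"claw":-1},{"delta_pos":[-0.1,0.05,3.83],"rot":[0,0,0],"claw":-1},{"delta_pos":[-0.1,0.05,3.83],"rot":[0,0,0],"claw":-1},{"delta_pos":[-0.1,0.05,3.83],"rot":[0,0,0],"claw":-1},{"delta_pos":[-0.1,0.05,3.83],"rot":[0,0,0],"claw":-1},{"delta_pos":[-0.1,0.05,3.83],"rot":[0,0,0],"claw":-1},{"delta_pos":[-0.1,0.05,3.83],"rot":[0,0,0],"claw":-1}]}'
python3 go.py .421,.2745,.12,.018
```

```text
clock: 5.15
eef_pos: [0.4223, 0.275, 0.0265]
orientation: [-0.001, 1.0, 0.009, 0.003]
contact_force: [0.9, -1.7, 6.9]
gripper_width: 0.059
grasp_force: 63.6
[-0.03  0.01 -3.74] [-0.02 -0.05  0.01]
```

```bash
python3 -m pendant '{"commands":[{"delta_pos":[0,0,-1.3],"rot":[0,0,0],"claw":-1},{"delta_pos":[0,0,-2.6],"rot":[0,0,0],"claw":-1},{"delta_pos":[0,0,-3.9],"rot":[0,0,0],"claw":-1},{"delta_pos":[0,0,-4.6],"rot":[0,0,0],"claw":-1},{"delta_pos":[0,0,-4.6],"rot":[0,0,0],"claw":-1}]}'
python3 snap.py 4; python3 go.py .6187,.109,.12,.1336
```

```text
clock: 5.65
eef_pos: [0.4222, 0.2752, 0.1428]
orientation: [-0.002, 1.0, 0.009, 0.004]
contact_force: [0.6, -0.3, -4.8]
gripper_width: 0.0588
grasp_force: 68.0
[0.42224279 0.27521069 0.14277335] [-0.00167683  0.99994811  0.00939855  0.00355308] 0.05363779440274126
[7.77 6.78 0.86] [-0.02 -0.04 -1.1 ]
```

View pics/w4.png

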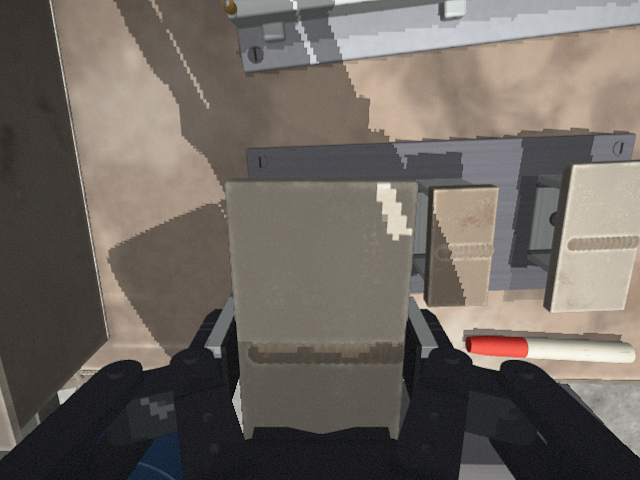

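w4: the large coupon is held level, with its far edge at row 182, i.e. +58 mm in tool x. That puts its centre 1.5 mm behind the TCP, which matches the first estimate. On to the right bay.

```bash
python3 -m pendant '{"commands":[{"delta_pos":[7.77,6.78,0],"rot":[0,0,-1.1],"claw":-1},{"delta_pos":[7.77,6.78,0],"rot":[0,0,-1.1],"claw":-1},{"delta_pos":[7.77,6.78,0],"rot":[0,0,-1.1],"claw":-1},{"delta_pos":[7.77,6.78,0],"rot":[0,0,-1.1],"claw":-1},{"delta_pos":[7.77,6.78,0],"rot":[0,0,-1.1],"claw":-1},{"delta_pos":[7.77,6.78,0],"rot":[0,0,-1.1],"claw":-1},{"delta_pos":[7.77,6.78,0],"rot":[0,0,-1.1],"claw":-1},{"delta_pos":[7.77,6.78,1.5],"rot":[0,0,-1.1],"claw":-1},{"delta_pos":[7.77,6.78,2.6],"rot":[0,0,-1.1],"claw":-1},{"delta_pos":[7.77,6.78,2.6],"rot":[0,0,-1.1],"claw":-1},{"delta_pos":[7.77,6.78,2.6],"rot":[0,0,-1.1],"claw":-1},{"delta_pos":[7.77,6.78,2.6],"rot":[0,0,-1.1],"claw":-1}]}'
python3 snap.py 5; python3 go.py .6188,.109,.021,.1336
```

```text
clock: 6.9
eef_pos: [0.6178, 0.1091, 0.0752]
orientation: [-0.0, 0.998, 0.067, 0.001]
contact_force: [0.5, 0.1, -3.8]
gripper_width: 0.0584
grasp_force: 67.9
[0.61776589 0.10906074 0.07518879] [-1.13225909e-04  9.97729741e-01  6.73391327e-02  8.90480154e-04] 0.012609061051857766
[ 0.02 -0.    2.18] [ 0.   -0.03  0.01]
```

View pics/w5.png

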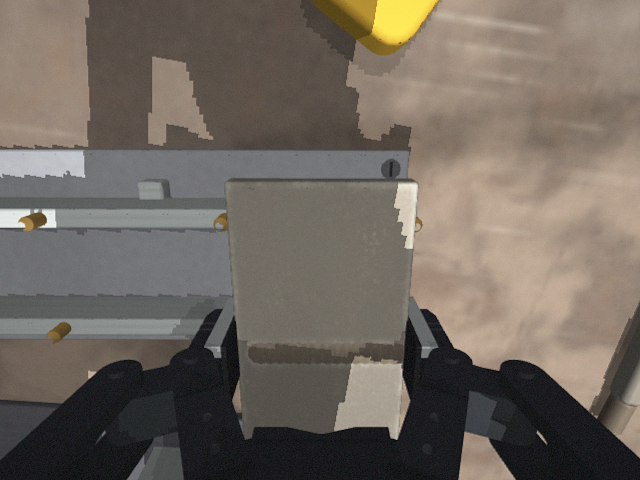

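w5: the coupon is square to the rails, with pins showing symmetrically at columns 221 and 418. The ring is under the right finger, so I'll check its height before lowering.

```bash
python3 - <<'E'
from h import *
z=np.load("w2.npz");P=cloud(cam("wrist",dict(orientation=z["q"],eef_pos=z["p"])),z["d"])[152:177,393:418].reshape(-1,3)
P=P[P[:,2]<.035];r=P[P[:,2]>.011];print(r.min(0),r.max(0),np.percentile(P[:,2],[10,50,90,99]))
E
```

```text
[0.60822435 0.06371619 0.01109687] [0.63317381 0.0892013  0.02133491] [0.00451903 0.00683449 0.01911388 0.02036878]
```

```bash
python3 -m pendant '{"commands":[{"delta_pos":[0.02,0,0.8],"rot":[0,0,0],"claw":-1},{"delta_pos":[0.02,0,1.4],"rot":[0,0,0],"claw":-1},{"delta_pos":[0.02,0,1.8],"rot":[0,0,0],"claw":-1},{"delta_pos":[0.02,0,2.0],"rot":[0,0,0],"claw":-1},{"delta_pos":[0.02,0,2.1],"rot":[0,0,0],"claw":-1},{"delta_pos":[0.02,0,2.15],"rot":[0,0,0],"claw":-1},{"delta_pos":[0.02,0,2.15],"rot":[0,0,0],"claw":-1}]}'
```

```text
clock: 7.65
eef_pos: [0.6181, 0.1084, 0.0207]
orientation: [-0.0, 0.998, 0.067, 0.0]
contact_force: [-0.3, -0.1, -3.3]
gripper_width: 0.0585
grasp_force: 68.0
```

```bash
python3 -m pendant '{"commands":[{"delta_pos":[0,0,0.03],"rot":[0,0,0],"claw":-1},{"delta_pos":[0,0,0.03],"rot":[0,0,0],"claw":0.55},{"delta_pos":[0,0,0.03],"rot":[0,0,0],"claw":0.6},{"delta_pos":[0,0,0.03],"rot":[0,0,0],"claw":0.7},{"delta_pos":[0,0,0.03],"rot":[0,0,0],"claw":0.7},{"delta_pos":[0,0,0.03],"rot":[0,0,0],"claw":0.7},{"delta_pos":[0,0,-1],"rot":[0,0,0],"claw":0.8},{"delta_pos":[0,0,-3],"rot":[0,0,0],"claw":0.8},{"delta_pos":[0,0,-5],"rot":[0,0,0],"claw":0.8},{"delta_pos":[0,0,-5],"rot":[0,0,0],"claw":0.8}]}'
python3 snap.py 6; python3 go.py .4285,.0975,.11,.0645
```

```text
clock: 8.65
eef_pos: [0.6231, 0.1088, 0.1525]
orientation: [-0.0, 0.998, 0.067, 0.007]
contact_force: [0.1, 0.8, 0.6]
gripper_width: 0.0768
grasp_force: 0.0
[0.62306092 0.10876223 0.15249128] [-4.25138741e-05  9.97732920e-01  6.69694017e-02  6.64207397e-03] 0.07765128729156538
[-7.71 -0.59  1.51] [ 0.   -0.08  0.66]
```

View pics/w6.png

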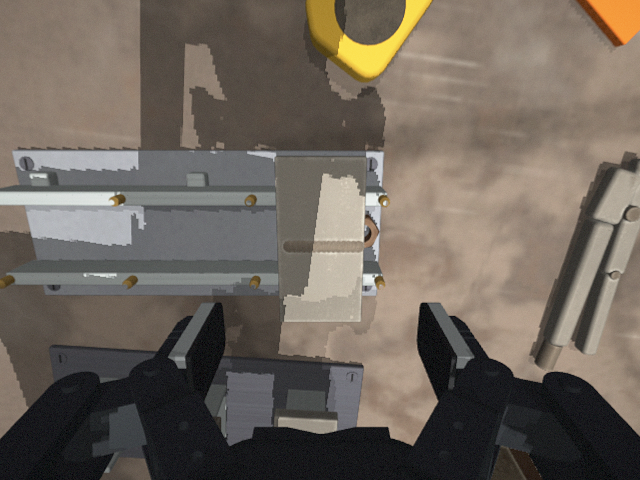

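w6: the large coupon (322,238) is in the right bay, square between pins at (250,201)/(384,201) and (255,281)/(380,282). I'll check the centring numerically.

```bash
cat > chk.py <<'E'
import sys;from h import *
np.set_printoptions(precision=1,suppress=True)
k,uc,vc=sys.argv[1],int(sys.argv[2]),int(sys.argv[3]);lo,top=float(sys.argv[4]),float(sys.argv[5])
z=np.load(f"w{k}.npz");C=cam("wrist",dict(orientation=z["q"],eef_pos=z["p"]));P=cloud(C,z["d"]);im=cv2.imread(f"pics/w{k}.png")
m=((abs(P[...,2]-top)<.006)).astype(np.uint8);m[:,:max(uc-90,0)]=0;m[:,uc+90:]=0
h=cv2.cvtColor(im,cv2.COLOR_BGR2HSV)
m[cv2.inRange(h,(8,90,40),(30,255,255))>0]=0
m=cv2.morphologyEx(m,cv2.MORPH_OPEN,np.ones((31,31)))
n,l,st,ce=cv2.connectedComponentsWithStats(m);i=l[vc,uc]
c=max(cv2.findContours((l==i).astype(np.uint8),0,2)[0],key=cv2.contourArea)
r=cv2.minAreaRect((onplane(C,c[:,0],top)[:,:2]*1e3).astype(np.float32));print("rect",np.array(r[0]),np.array(r[1]),"angle",r[2]%90, "rad",np.radians(r[2]%90))
b=cv2.inRange(h,(8,90,40),(30,255,255));n,_,st,ce=cv2.connectedComponentsWithStats(b)
for i in range(1,n):
    if 10<st[i,4]<400 and abs(P[int(ce[i][1]),int(ce[i][0]),2]-.048)<.012: print("pin",ce[i],st[i,4],onplane(C,[ce[i]],.047)[0,:2]*1e3)
E
python3 chk.py 6 322 238 .04 .048
```

```text
rect [624.5  97.2] [25.8 20.8] angle 7.748226165771484 rad 0.13523205778188838
pin [118.  199.3] 106 [630.1 244.9]
pin [250.9 199.2] 73 [642.1 157.2]
pin [383.6 200.2] 76 [653.3  69.5]
pin [  5.8 281.1] 133 [559.6 325.2]
pin [130.4 281. ] 105 [571.5 237.5]
pin [255. 281.] 82 [583.4 149.6]
pin [379.3 281.2] 79 [595.1  61.8]
```

```bash
sed -i '/^m\[cv2.inRange/d' chk.py; python3 chk.py 6 322 238 .04 .048 | head -1
```

```text
rect [624.5  97.2] [25.8 20.8] angle 7.748226165771484 rad 0.13523205778188838
```

```bash
cat >> chk.py <<'E'
print(P[vc-40:vc+80:20,uc-30,2]*1e3,P[vc-40:vc+80:20,uc+30,2]*1e3)
E
python3 chk.py 6 322 238 .04 .048 | tail -2; sed 's/abs(P\[...,2\]-top)<.006/abs(P[...,2]-top)<.012/' chk.py > chk2.py; python3 chk2.py 6 322 238 .04 .048|head -1
```

```text
pin [379.3 281.2] 79 [595.1  61.8]
[46.8 48.3 49.1 47.9 49.1 47.4] [47.6 48.  47.8 47.7 48.9 48. ]
rect [624.5  97.2] [25.8 20.8] angle 7.748226165771484 rad 0.13523205778188838
```

```bash
sed -i 's/^m=cv2.morphologyEx/m=cv2.morphologyEx(m,cv2.MORPH_CLOSE,np.ones((7,7)))\n&/' chk.py; python3 chk.py 6 322 238 .04 .048|head -1
```

```text
rect [617.4 107.4] [119.1  59.7] angle 7.64918851852417 rad 0.13350352475399405
```

The large coupon sits at (617,107) mm against a bay centre of (617,109), at the rack's yaw, which is fine. Next is the middle-sized coupon.

```bash
python3 -m pendant '{"commands":[{"delta_pos":[-7.71,-0.59,-0.5],"rot":[0,-0.08,0.66],"claw":1},{"delta_pos":[-7.71,-0.59,-0.5],"rot":[0,-0.08,0.66],"claw":1},{"delta_pos":[-7.71,-0.59,-0.5],"rot":[0,-0.08,0.66],"claw":1},{"delta_pos":[-7.71,-0.59,-0.5],"rot":[0,-0.08,0.66],"claw":1},{"delta_pos":[-7.71,-0.59,1.5],"rot":[0,-0.08,0.66],"claw":1},{"delta_pos":[-7.71,-0.59,1.5],"rot":[0,-0.08,0.66],"claw":1},{"delta_pos":[-7.71,-0.59,1.5],"rot":[0,-0.08,0.66],"claw":1},{"delta_pos":[-7.71,-0.59,1.5],"rot":[0,-0.08,0.66],"claw":1}]}'
python3 snap.py 7; python3 go.py .4285,.0975,.0275,.0645
```

```text
clock: 9.5
eef_pos: [0.4262, 0.0973, 0.108]
orientation: [0.0, 0.999, 0.032, -0.004]
contact_force: [0.3, -0.1, 0.8]
gripper_width: 0.0852
grasp_force: 0.0
[0.42622162 0.09727949 0.10798219] [ 2.25906932e-04  9.99468064e-01  3.23588514e-02 -4.05496749e-03] 0.010170509674489717
[ 0.1  -0.    3.23] [0.   0.07 0.  ]
```

View pics/w7.png

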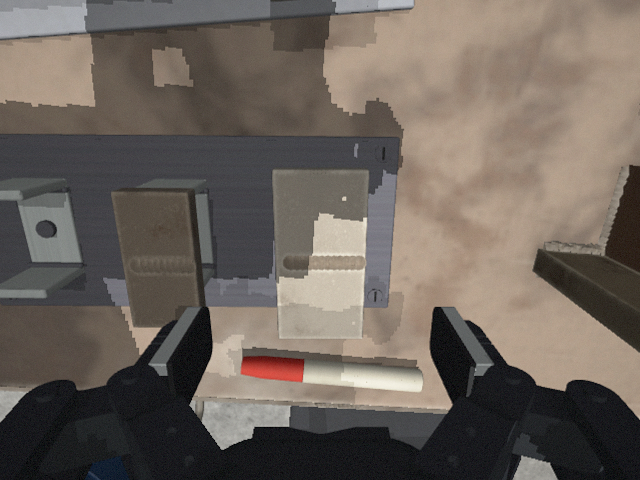

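w7: the middle coupon is centred between the pads (bead at 324,263), and the small one (160,258) is clear of the left finger. Descend and grip.

```bash
python3 -m pendant '{"commands":[{"delta_pos":[0.1,0,1.3],"rot":[0,0.07,0],"claw":1},{"delta_pos":[0.1,0,2.6],"rot":[0,0.07,0],"claw":1},{"delta_pos":[0.1,0,3.23],"rot":[0,0.07,0],"claw":1},{"delta_pos":[0.1,0,3.23],"rot":[0,0.07,0],"claw":0},{"delta_pos":[0.1,0,3.23],"rot":[0,0.07,0],"claw":-1},{"delta_pos":[0.1,0,3.23],"rot":[0,0.07,0],"claw":-1},{"delta_pos":[0.1,0,3.23],"rot":[0,0.07,0],"claw":-1},{"delta_pos":[0.1,0,3.23],"rot":[0,0.07,0],"claw":-1},{"delta_pos":[0.1,0,3.23],"rot":[0,0.07,0],"claw":-1},{"delta_pos":[0.1,0,3.23],"rot":[0,0.07,0],"claw":-1}]}'
python3 -m pendant '{"commands":[{"delta_pos":[0,0,-1.5],"rot":[0,0,0],"claw":-1},{"delta_pos":[0,0,-3],"rot":[0,0,0],"claw":-1},{"delta_pos":[0,0,-4.5],"rot":[0,0,0],"claw":-1},{"delta_pos":[0,0,-4.5],"rot":[0,0,0],"claw":-1},{"delta_pos":[0,0,-4.5],"rot":[0,0,0],"claw":-1}]}'
python3 snap.py 8; python3 go.py .5934,.2885,.10,.1336
python3 - <<'E'
from h import *
z=np.load("w8.npz");c=calibration("wrist");T=c["T_tool_cam"];f=240/np.tan(np.radians(c["fov_y"]/2));C=(f,c["cx"],c["cy"],T)
P=cloud(C,z["d"]) # tool frame
m=(abs(P[...,1])<.015)&(P[...,2]>-.045)&(P[...,2]<-.01)&(P[...,0]>0)
print("far edge tool x",np.percentile(P[m][:,0],99.8),"top z",np.median(P[m][:,2]))
E
```

```text
clock: 10.55
eef_pos: [0.4281, 0.0974, 0.028]
orientation: [0.0, 0.999, 0.032, 0.001]
contact_force: [-0.0, -1.9, 7.8]
gripper_width: 0.049
grasp_force: 63.4
clock: 11.05
eef_pos: [0.4268, 0.0974, 0.1397]
orientation: [0.0, 0.999, 0.032, 0.0]
contact_force: [0.0, 0.3, -4.7]
gripper_width: 0.049
grasp_force: 65.9
[0.4267997  0.09742289 0.13973131] [4.63441665e-05 9.99473936e-01 3.24302892e-02 3.54737270e-04] 0.040852314116404685
[ 7.19 -7.2   1.53] [ 0.    0.02 -0.66]
far edge tool x 0.04930145741905323 top z -0.02773330750110377
```

```bash
python3 -m pendant '{"commands":[{"delta_pos":[7.2,-7.2,0],"rot":[0,0,-0.66],"claw":-1},{"delta_pos":[7.2,-7.2,0],"rot":[0,0,-0.66],"claw":-1},{"delta_pos":[7.2,-7.2,0],"rot":[0,0,-0.66],"claw":-1},{"delta_pos":[7.2,-7.2,0],"rot":[0,0,-0.66],"claw":-1},{"delta_pos":[7.2,-7.2,0],"rot":[0,0,-0.66],"claw":-1},{"delta_pos":[7.2,-7.2,0],"rot":[0,0,-0.66],"claw":-1},{"delta_pos":[7.2,-7.2,0],"rot":[0,0,-0.66],"claw":-1},{"delta_pos":[7.2,-7.2,1.5],"rot":[0,0,-0.66],"claw":-1},{"delta_pos":[7.2,-7.2,2.5],"rot":[0,0,-0.66],"claw":-1},{"delta_pos":[7.2,-7.2,2.5],"rot":[0,0,-0.66],"claw":-1},{"delta_pos":[7.2,-7.2,2.5],"rot":[0,0,-0.66],"claw":-1}]}'
python3 snap.py 9; python3 go.py .5938,.2885,.022,.1336
```

```text
clock: 12.2
eef_pos: [0.5927, 0.2872, 0.0754]
orientation: [0.001, 0.998, 0.067, -0.003]
contact_force: [0.1, 0.6, -4.1]
gripper_width: 0.0486
grasp_force: 65.8
[0.59268796 0.28719949 0.0754412 ] [ 7.30577261e-04  9.97779338e-01  6.65545974e-02 -2.51895295e-03] 0.046965772523734246
[-0.01 -0.03  2.2 ] [ 0.    0.02 -0.  ]
```

View pics/w9.png

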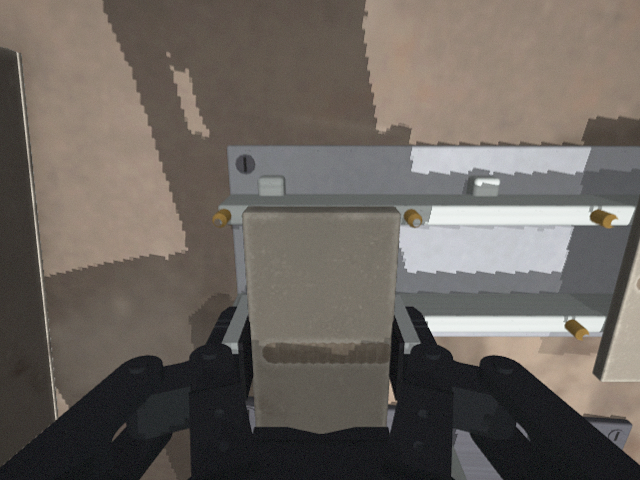

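w9: the coupon (axis ≈320) is square to the rails, but the pins at columns 222 and 413 have their midpoint at 317.5, so I'll shift it left about 1.5–2 mm and lower it.

```bash
python3 -m pendant '{"commands":[{"delta_pos":[0.0,-0.08,0.8],"rot":[0,0,0],"claw":-1},{"delta_pos":[0,-0.08,1.4],"rot":[0,0,0],"claw":-1},{"delta_pos":[0,-0.08,1.8],"rot":[0,0,0],"claw":-1},{"delta_pos":[0,-0.08,2.0],"rot":[0,0,0],"claw":-1},{"delta_pos":[0,-0.08,2.1],"rot":[0,0,0],"claw":-1},{"delta_pos":[0,-0.08,2.18],"rot":[0,0,0],"claw":-1},{"delta_pos":[0,-0.08,2.18],"rot":[0,0,0],"claw":-1}]}'
python3 go.py .5938,.2885,.022,.1336
```

```text
clock: 12.95
eef_pos: [0.5947, 0.2907, 0.0224]
orientation: [-0.0, 0.998, 0.067, -0.0]
contact_force: [-0.2, 0.4, -4.9]
gripper_width: 0.0489
grasp_force: 65.8
[-0.05  0.08  0.02] [-0.  0.  0.]
```

```bash
python3 -m pendant '{"commands":[{"delta_pos":[0,0.02,0.03],"rot":[0,0,0],"claw":-1},{"delta_pos":[0,0.02,0.03],"rot":[0,0,0],"claw":0.3},{"delta_pos":[0,0.02,0.03],"rot":[0,0,0],"claw":0.4},{"delta_pos":[0,0.02,0.03],"rot":[0,0,0],"claw":0.5},{"delta_pos":[0,0.02,0.03],"rot":[0,0,0],"claw":0.5},{"delta_pos":[0,0.02,0.03],"rot":[0,0,0],"claw":0.5},{"delta_pos":[0,0.02,-1],"rot":[0,0,0],"claw":0.5},{"delta_pos":[0,0.02,-3],"rot":[0,0,0],"claw":0.5},{"delta_pos":[0,0.02,-5],"rot":[0,0,0],"claw":0.6},{"delta_pos":[0,0.02,-5],"rot":[0,0,0],"claw":0.6},{"delta_pos":[0,0.02,-5],"rot":[0,0,0],"claw":0.6}]}'
python3 snap.py 10; python3 chk.py 10 321 238 .04 .050; python3 go.py .4212,.1852,.11,.055
```

```text
clock: 14.05
eef_pos: [0.5956, 0.2906, 0.149]
orientation: [-0.0, 0.998, 0.067, 0.001]
contact_force: [-0.4, -0.5, -0.8]
gripper_width: 0.0682
grasp_force: 0.0
[0.59560558 0.29055827 0.14901161] [-4.35232107e-04  9.97755498e-01  6.69477378e-02  1.33321704e-03] 0.0513840965106666
rect [594.5 289.5] [99.1 50. ] angle 7.642749786376953 rad 0.1333911476783711
pin [255.1 194.6] 90 [617.8 336. ]
pin [390.1 194.2] 66 [630.  248.6]
pin [526.1 195.3] 105 [641.2 160.3]
pin [259.3 277.6] 100 [559.3 328.2]
pin [385.7 277.6] 85 [571.2 240.4]
pin [512.3 278.4] 104 [582.6 152.3]
pin [635.7 277.9] 74 [594.6  66.7]
[50.4 49.8 49.3 49.7 49.  49.9] [49.3 49.9 50.6 49.7 49.9 50.1]
[-7.42  3.23  1.49] [0.   0.01 0.75]
```

View pics/w10.png

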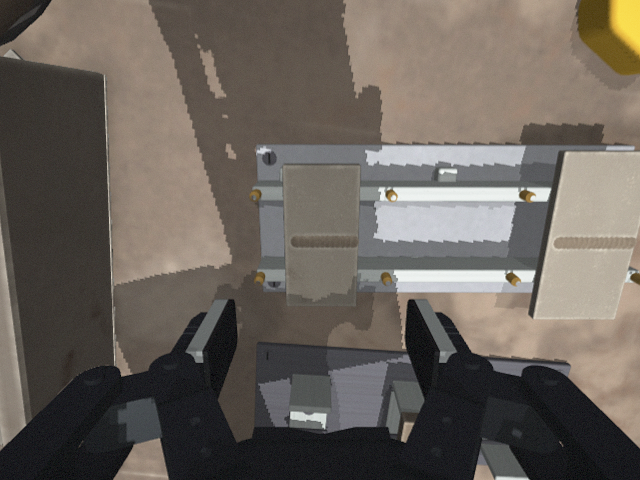

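w10: the middle coupon (321,235) is in the left bay at (594.5,289.5) mm against a bay centre of (594.6,288.3), square to the rails. The small one is next.

```bash
python3 -m pendant '{"commands":[{"delta_pos":[-7.42,3.23,0],"rot":[0,0,0.75],"claw":0.6},{"delta_pos":[-7.42,3.23,0],"rot":[0,0,0.75],"claw":0.6},{"delta_pos":[-7.42,3.23,0],"rot":[0,0,0.75],"claw":0.6},{"delta_pos":[-7.42,3.23,0],"rot":[0,0,0.75],"claw":0.6},{"delta_pos":[-7.42,3.23,1.5],"rot":[0,0,0.75],"claw":0.6},{"delta_pos":[-7.42,3.23,1.5],"rot":[0,0,0.75],"claw":0.6},{"delta_pos":[-7.42,3.23,1.5],"rot":[0,0,0.75],"claw":0.6},{"delta_pos":[-7.42,3.23,1.5],"rot":[0,0,0.75],"claw":0.6}]}'
python3 snap.py 11; python3 go.py .4212,.1852,.0295,.055;python3 chk.py 11 321 275 .04 .058|head -1
```

```text
clock: 14.9
eef_pos: [0.4229, 0.1859, 0.11]
orientation: [0.0, 1.0, 0.028, -0.0]
contact_force: [0.7, 0.1, 0.6]
gripper_width: 0.0686
grasp_force: 0.0
[0.42291504 0.18587626 0.11002184] [ 2.05563471e-05  9.99614519e-01  2.77626359e-02 -2.20062330e-04] 0.008830483330228322
[-0.08  0.03  3.23] [-0.   -0.    0.01]
rect [421.5 185.1] [80.1 39.8] angle 3.280116319656372 rad 0.05724882962640249
```

View pics/w11.png

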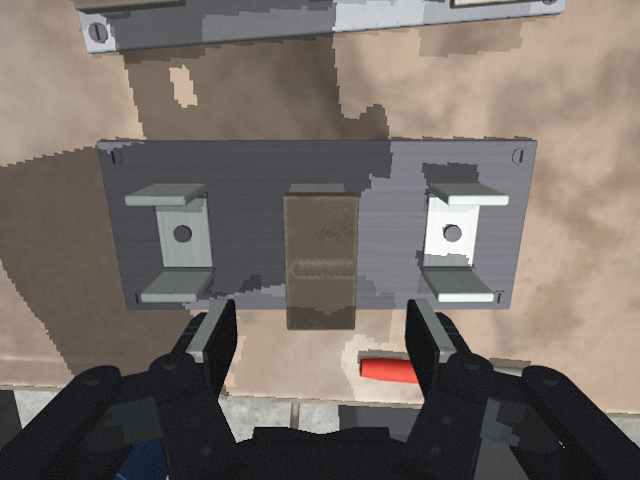

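w11: the small coupon is centred between the pads (321,262) with both neighbouring saddles empty. The measured pose agrees, so I'll grip and lift.

```bash
python3 -m pendant '{"commands":[{"delta_pos":[-0.05,0.03,1.3],"rot":[0,0,0],"claw":0.6},{"delta_pos":[-0.05,0.03,2.6],"rot":[0,0,0],"claw":0.6},{"delta_pos":[-0.05,0.03,3.23],"rot":[0,0,0],"claw":0.6},{"delta_pos":[-0.05,0.03,3.23],"rot":[0,0,0],"claw":0},{"delta_pos":[-0.05,0.03,3.23],"rot":[0,0,0],"claw":-1},{"delta_pos":[-0.05,0.03,3.23],"rot":[0,0,0],"claw":-1},{"delta_pos":[-0.05,0.03,3.23],"rot":[0,0,0],"claw":-1},{"delta_pos":[-0.05,0.03,3.23],"rot":[0,0,0],"claw":-1},{"delta_pos":[-0.05,0.03,3.23],"rot":[0,0,0],"claw":-1},{"delta_pos":[-0.05,0.03,3.23],"rot":[0,0,0],"claw":-1}]}'
python3 -m pendant '{"commands":[{"delta_pos":[0,0,-1.5],"rot":[0,0,0],"claw":-1},{"delta_pos":[0,0,-3],"rot":[0,0,0],"claw":-1},{"delta_pos":[0,0,-4.5],"rot":[0,0,0],"claw":-1},{"delta_pos":[0,0,-4.5],"rot":[0,0,0],"claw":-1},{"delta_pos":[0,0,-4.5],"rot":[0,0,0],"claw":-1}]}'
python3 snap.py 12; python3 go.py .6058,.1987,.10,.1336
python3 - <<'E'
from h import *
z=np.load("w12.npz");c=calibration("wrist");T=c["T_tool_cam"];f=240/np.tan(np.radians(c["fov_y"]/2));C=(f,c["cx"],c["cy"],T)
P=cloud(C,z["d"])
m=(abs(P[...,1])<.015)&(P[...,2]>-.045)&(P[...,2]<-.01)&(P[...,0]>0)
print("far edge tool x",np.percentile(P[m][:,0],99.8),"top z",np.median(P[m][:,2]))
E
```

```text
clock: 15.95
eef_pos: [0.4206, 0.1846, 0.0297]
orientation: [-0.0, 1.0, 0.028, 0.0]
contact_force: [-0.8, -0.6, 6.2]
gripper_width: 0.0392
grasp_force: 61.5
clock: 16.45
eef_pos: [0.4204, 0.1846, 0.1419]
orientation: [-0.0, 1.0, 0.028, 0.0]
contact_force: [0.6, 1.1, -4.4]
gripper_width: 0.0392
grasp_force: 62.8
[0.42039205 0.18457076 0.14187915] [-6.42859183e-05  9.99615928e-01  2.77116041e-02  2.44743800e-04] 0.03838195291480178
[ 7.48 -0.17  1.62] [ 0.    0.02 -0.75]
far edge tool x 0.039760734980102234 top z -0.02809698124034582
```

```bash
python3 -m pendant '{"commands":[{"delta_pos":[7.48,-0.17,0],"rot":[0,0,-0.75],"claw":-1},{"delta_pos":[7.48,-0.17,0],"rot":[0,0,-0.75],"claw":-1},{"delta_pos":[7.48,-0.17,0],"rot":[0,0,-0.75],"claw":-1},{"delta_pos":[7.48,-0.17,0],"rot":[0,0,-0.75],"claw":-1},{"delta_pos":[7.48,-0.17,0],"rot":[0,0,-0.75],"claw":-1},{"delta_pos":[7.48,-0.17,1.5],"rot":[0,0,-0.75],"claw":-1},{"delta_pos":[7.48,-0.17,2.5],"rot":[0,0,-0.75],"claw":-1},{"delta_pos":[7.48,-0.17,2.5],"rot":[0,0,-0.75],"claw":-1},{"delta_pos":[7.48,-0.17,2.5],"rot":[0,0,-0.75],"claw":-1},{"delta_pos":[7.48,-0.17,2.5],"rot":[0,0,-0.75],"claw":-1}]}'
python3 snap.py 13; python3 go.py .6058,.1987,.0237,.1336
```

```text
clock: 17.5
eef_pos: [0.6071, 0.1993, 0.0795]
orientation: [0.0, 0.998, 0.067, -0.0]
contact_force: [0.3, 0.8, -3.9]
gripper_width: 0.0388
grasp_force: 62.7
[0.60706153 0.19926987 0.07953966] [ 3.41631345e-05  9.97753537e-01  6.69916254e-02 -3.53398040e-05] 0.016263440947757755
[-0.07  0.02  2.26] [-0.   -0.01  0.  ]
```

View pics/w13.png

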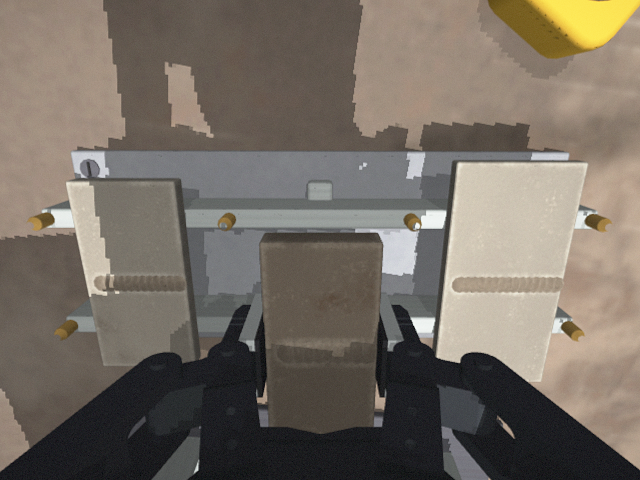

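w13: the small coupon (axis ≈321) is midway between pins at columns 227 and 413, and the fingers are clear of both neighbours. Lower and release with a small opening.

```bash
python3 -m pendant '{"commands":[{"delta_pos":[-0.04,0,0.8],"rot":[0,0,0],"claw":-1},{"delta_pos":[-0.04,0,1.4],"rot":[0,0,0],"claw":-1},{"delta_pos":[-0.04,0,1.9],"rot":[0,0,0],"claw":-1},{"delta_pos":[-0.04,0,2.1],"rot":[0,0,0],"claw":-1},{"delta_pos":[-0.04,0,2.2],"rot":[0,0,0],"claw":-1},{"delta_pos":[-0.04,0,2.25],"rot":[0,0,0],"claw":-1},{"delta_pos":[-0.04,0,2.25],"rot":[0,0,0],"claw":-1}]}'
python3 -m pendant '{"commands":[{"delta_pos":[0,0,0.02],"rot":[0,0,0],"claw":-1},{"delta_pos":[0,0,0.02],"rot":[0,0,0],"claw":0.1},{"delta_pos":[0,0,0.02],"rot":[0,0,0],"claw":0.2},{"delta_pos":[0,0,0.02],"rot":[0,0,0],"claw":0.25},{"delta_pos":[0,0,0.02],"rot":[0,0,0],"claw":0.25},{"delta_pos":[0,0,0.02],"rot":[0,0,0],"claw":0.25},{"delta_pos":[0,0,-1],"rot":[0,0,0],"claw":0.25},{"delta_pos":[0,0,-3],"rot":[0,0,0],"claw":0.25},{"delta_pos":[0,0,-5],"rot":[0,0,0],"claw":0.25},{"delta_pos":[0,0,-6],"rot":[0,0,0],"claw":0.25},{"delta_pos":[0,0,-6],"rot":[0,0,0],"claw":0.25},{"delta_pos":[0,0,-6],"rot":[0,0,0],"claw":0.25}]}'
python3 snap.py 14; python3 chk.py 14 321 230 .04 .052
```

```text
clock: 18.25
eef_pos: [0.6055, 0.199, 0.0237]
orientation: [0.0, 0.998, 0.067, -0.001]
contact_force: [-4.0, -0.8, 3.6]
gripper_width: 0.0391
grasp_force: 63.4
clock: 19.45
eef_pos: [0.6059, 0.199, 0.173]
orientation: [0.0, 0.998, 0.067, 0.0]
contact_force: [-0.4, -0.2, -0.2]
gripper_width: 0.0533
grasp_force: 0.0
[0.60586185 0.19901526 0.17295663] [1.55657795e-05 9.97758237e-01 6.69215984e-02 2.32955092e-09] 0.03716404973325594
rect [605.9 198.2] [79.9 39.9] angle 7.718314170837402 rad 0.13470999498444877
pin [132.4 184.5] 100 [617.9 334.9]
pin [257.6 184.3] 65 [630.  246.6]
pin [381.9 184.6] 56 [641.7 159. ]
pin [507.  185.5] 95 [653.1  70.6]
pin [143.7 262. ] 102 [559.1 327.4]
pin [261.3 261.7] 68 [571.3 238.9]
pin [377.9 261.9] 59 [583.1 151.1]
pin [495.3 262.8] 93 [594.3  62.5]
[39.9  5.6  6.  29.2  6.9  0.5] [38.4  6.8  7.3 28.2  6.6 -0.4]
```

View pics/w14.png

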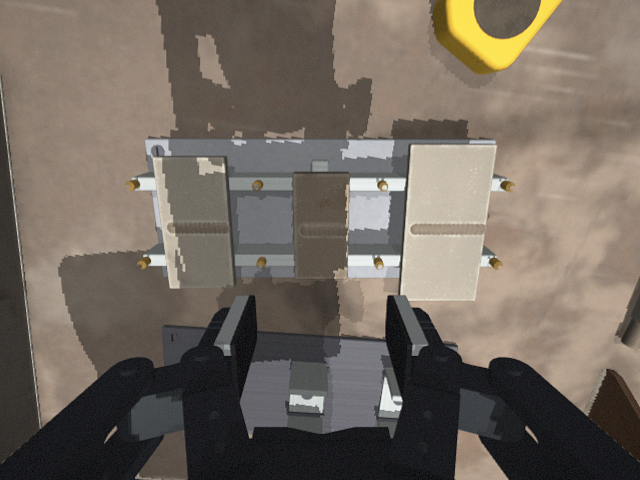

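w14: all three coupons lie flat, in reverse order: middle (197,222), small (321,225), large (449,220). The small one is within 1 mm of its bay centre. One last check of the other two.

```bash
python3 chk.py 14 450 220 .04 .048|head -1; python3 chk.py 14 195 215 .04 .050|head -1
```

```text
rect [617.1 108.1] [119.   61.7] angle 7.728295803070068 rad 0.13488420733163198
rect [594.3 288.4] [99.8 51.3] angle 7.717798709869385 rad 0.13470099849339134
```

```bash
python3 -c "
from bench import *
print(hand_in())"
```

```text
the job is handed in; nothing more can be done
None
```

I moved all three coupons to the inspection rack in reverse order (large in the right bay, small in the middle, middle-sized in the left), lying flat, square and within about 2 mm of bay centre in the last picture; the gripper was clear and I handed the job in at about 19.5 s.

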